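# Roll the belt pulley into its dock

### The job

Roll the belt pulley that stands on its rim at the left along the table and into the wooden wheel dock at the right, over the steel sill, until it is parked between sill and end stop; bring it up to the stop gently. Keep it upright and on its rim all the way: do not lift it off the table, lay it down or skid it along, let it turn as it goes (taking hold again as often as needed). Then let go; leave the ink tin, the loupe and the jar alone.

Things in the scene. Friction and masses are not known exactly. Their poses are not given: they have to be found in the camera images.
- pulley: plain aluminium V-belt pulley on its rim: 130 mm diameter, 36 mm wide, 0.5 to 0.9 kg, flat solid faces, rolls freely. Origin at its centre. y axis = axle (horizontal); at the start z points up and x ahead, the way to roll (about world -y). Pinch it across the faces (36 mm) from above in its upper part; a light grip (about 5 N) lets it pivot between the pads. Tips over beyond 15 degrees.
- pulley_hole (a point): centre plane of the one small round hole (14 mm, dark) near the pulley's rim, 45 mm from the pulley's centre; straight above the centre at the start
- dock: fixed wooden wheel dock. Origin on the table under the centre of the parked pulley; x = direction of entry (about world -y), z up. Two parallel walls 30 mm high, 8 mm thick, 44 mm apart (4 mm free on each side of the pulley) from x = -20 mm to the end stop; flares from x = -20 to -58 mm open to about 76 mm.
- dock_seat (a point): centre of the pulley when parked: 65 mm above the dock's origin, between sill and stop, with 3 mm of play in all
- dock_sill (a point): middle of the fixed steel sill across the channel, at table height, 24.5 mm before the seat (dock x = -24.5 mm): a half-round bar of radius 4 mm that stands 4 mm above the table; the pulley rises 4 mm as it rolls over and then drops in
- dock_stop (a point): middle of the front face of the upright end stop (80 mm high, 44 mm wide), at 65 mm height, 66.5 mm beyond the seat (dock x = +66.5 mm); the pulley's rim meets it there
- ink_tin: round tin with flat lid, 78 mm in diameter, 53 mm high, a bystander; origin at the centre of its underside
- loupe: small black loupe, 39 mm in diameter, 40 mm high, a bystander; origin at the centre of its underside
- jar: jar with white lid, 65 mm in diameter, 124 mm high, a bystander; origin at the centre of its underside

How it is judged:
By the outcome, as a careful person would: the job done as asked, in the order asked, and still so for the second after the job is handed in, with the robot touching nothing.
It also fails if it takes over 67 s, if anything falls off the work surface, if the arm or the gripper's body presses on something with over 40 N, if the wrist force passes 120 N, or if a joint passes its speed limit or range.

### The arm

A 6-joint arm with a two-finger parallel gripper is mounted at the origin on a cart in front of the work surface, level with it; the furniture and walls round the work are solid. World frame = base frame: x ahead of the robot, y to its left, z up, the work surface at z = 0. Lengths are in m, angles in degrees, forces in N, time in s.
With the tool pointing down it reaches from about 0.4 to 0.825 m from the base axis. Payload 7 kg.
Tool frame: the origin (TCP) lies between the finger pads; the fingertips stand 19 mm ahead of it and the grasp point (between the pads) is the TCP; z points along the fingers, y is the line along which they close (so a half turn about z gives the same grasp; the last joint's range is limited). The gripper opens to 88 mm and grips with 3 to 60 N. Pads are 19 mm wide; open, the fingers measure 130 mm over their backs; the gripper's body (78 mm by 193 mm) begins 47 mm behind the grasp point.
Start: joints at [-59.41, 20.546, 0.682, 0, -70.136, -16.507], TCP at [0.164, -0.655, 0.246] pointing down, gripper open.
Joint ranges: [-176.03, 176.03], [-82.01, 121.73], [-58.28, 71.71], [-173.87, 95.51], [-174.79, -0.11], [-173.66, 173.66]. Speed limits (degrees/s): [136.94, 136.94, 172.46, 180, 180, 180].

### API

Orientations are given as [roll, pitch, yaw] about the fixed x, y, z axes, in that order (R = Rz(yaw) Ry(pitch) Rx(roll)).
In Python, from plant import r gives the robot as it stands. The module is installed in compiled form; this text tells all that it offers.
- The arm moves only by the shell command python3 -m pendant 'ROWS' [OPENING] [FORCE]. ROWS is JSON, a list of rows, each a list of 6 numbers: the shift along the tool's x, y, z in mm, then the turn, a rotation vector about the tool's x, y, z in rad. In form: [[tx, ty, tz, wx, wy, wz], ...]. A call has 1 to 20 rows; each row is the pose to reach, as a shift and turn from the pose commanded when the call began, along the tool's axes at that moment; what a row does not reach only later rows make up. A row lasts 1/8 s, in which the tool goes at most 62.5 mm and 10.7 degrees, less where a joint would pass 70% of its speed; a pose out of reach is approached as far as the arm can. A call with a gripper value outside its range is refused whole. OPENING is the finger opening in mm, from 0 to 87.6, set as the call begins (- or left out, the last holds). The fingers move at their own pace and stop on an object; FORCE is the grip in N (left out, the last holds). Time passes only in rows, so rows that repeat a pose let the fingers close. It gives the time, the measured TCP pose, the force, the opening and the grip force at its end, in the units of the state.
- r.get_state(): the state, without advancing time (a new reading comes with each control period).
- r.capture(name): name is "side" or "top" or "wrist"; returns the picture (384x512x3 uint8, red, green, blue); there is no depth.
- r.camera_params(name): a dict with "mtx" (3x3 intrinsics, pixels), "rvec" (rotation vector, rad) and "tvec" (3), from world to camera coordinates, as OpenCV has them; the wrist camera has in their place "mount" (4x4, takes a point from camera to tool coordinates, whose origin is the TCP and whose axes are the flange's). Camera axes: x right, y down, z forward; pixel columns grow to the right and rows downward; lengths in m; the calibration is good to about 2 mm. A picture is of the moment at which its call begins: read the wrist's pose just before it. camera_params takes no time and is no camera call.
- r.close_job(): hands the job in; it is judged then, once.
The state is a dict: "time_s": time; "joints": joint angles; "qd": joint speeds; "joint_torque": joint torques, N m; "tcp_pos": TCP position; "eef_rot": TCP orientation; "contact_force": force on the tool from outside, world axes, zero at the start; "moment": the same for the moment, N m; "gripper_width": finger opening in m; "gripper_force": force on a finger pad.
Only numpy, scipy, OpenCV 4.12 (cv2) and the standard library are available. Lean on these libraries where they do the work, as an engineer would, in place of code of your own. Each camera call takes 0.05 s, during which the arm holds its last target. There are 200 camera calls.

## Working session

There is one attempt and no reset: what is moved stays moved. The work goes in short steps, Python scripts to look and compute and a shell command to move; the robot and the scene stay as the last step left them, time stands still between calls to the robot, and variables do not carry over. Pictures are saved under pics/ and viewed, at most 10 in all, crops included, and the job is handed in when it is done.

```bash
mkdir -p pics; python3 - <<'E'
from plant import r
import cv2,numpy as np
print(r.get_state())
ims=[]
for n in("side","top"):
    im=r.capture(n);cv2.imwrite(f"pics/{n}0.png",im[:,:,::-1]);p=r.camera_params(n);print(n,p)
    R=cv2.Rodrigues(np.array(p["rvec"]))[0];print("cam pos",-R.T@np.array(p["tvec"]).ravel())
print(r.camera_params("wrist"))
E
```

```text
{'time_s': 0.0, 'joints': array([-5.94101497e+01,  2.05897875e+01,  6.33603363e-01, -1.87434429e-02,
       -7.01365199e+01, -1.65095365e+01]), 'qd': array([ 0.00308579,  0.0329838 ,  0.07184795, -0.09992679, -0.05872894,
        0.00152785]), 'joint_torque': array([-8.65404490e-04, -5.82717061e+01,  2.93041921e+01,  6.99676797e+00,
        6.67884975e-03, -1.17167656e-04]), 'tcp_pos': array([ 0.16410013, -0.65427283,  0.2446443 ]), 'eef_rot': array([ 1.79906110e+02, -9.45279833e-03, -1.65926061e+02]), 'contact_force': array([-0.08333118, -0.97663154, -0.77777355]), 'moment': array([-0.03591035, -0.0177448 ,  0.01297251]), 'gripper_force': 0.0, 'gripper_width': 0.08753345742821803}
side {'mtx': array([[464.67406699,   0.        , 260.20458321],
       [  0.        , 464.67406699, 195.10878455],
       [  0.        ,   0.        ,   1.        ]]), 'rvec': array([ 0.67865423, -2.46091271,  1.38646382]), 'tvec': array([0.50453645, 0.22102362, 0.78175198])}
cam pos [0.17057816 0.73594695 0.58637002]
top {'mtx': array([[411.11192954,   0.        , 253.57089381],
       [  0.        , 411.11192954, 189.61888281],
       [  0.        ,   0.        ,   1.        ]]), 'rvec': array([ 2.15214527, -2.1437839 ,  0.17046936]), 'tvec': array([0.00451977, 0.60949073, 1.05876523])}
cam pos [0.44513714 0.01656798 1.13756829]
{'mtx': array([[268.02243681,   0.        , 256.98596627],
       [  0.        , 268.02243681, 193.68843858],
       [  0.        ,   0.        ,   1.        ]]), 'mount': array([[ 1.12176987e-03, -9.68961197e-01, -2.47210315e-01,
         6.62739608e-02],
       [ 9.99998889e-01,  8.44303013e-04,  1.22839440e-03,
         6.05837668e-04],
       [-9.81546096e-04, -2.47211419e-01,  9.68961068e-01,
        -1.38888571e-01],
       [ 0.00000000e+00,  0.00000000e+00,  0.00000000e+00,
         1.00000000e+00]])}
```

View pics/side0.png

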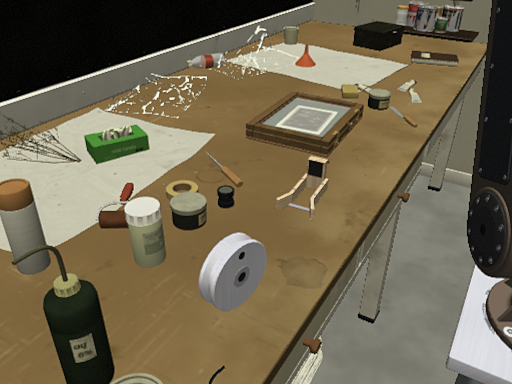

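View pics/top0.png

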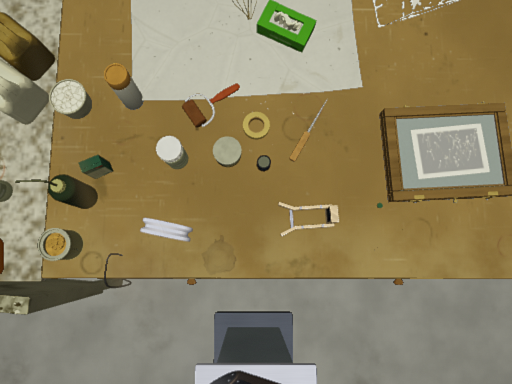

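The side view shows the pulley at about (233,271), the dock around (305,190) and the bystanders at (147,230), (189,210) and (226,196). In the top view the pulley is at (166,230), pointing slightly off the dock line, and the dock spans about (280–338, 203–235). Next I'll zoom in.

```bash
python3 - <<'E'
import cv2,numpy as np
t=cv2.imread("pics/top0.png");s=cv2.imread("pics/side0.png")
a=cv2.resize(t[210:250,130:200],None,fx=5.5,fy=5.5,interpolation=cv2.INTER_CUBIC)  
b=cv2.resize(t[195:245,272:344],None,fx=5.5,fy=5.5,interpolation=cv2.INTER_CUBIC)
c=cv2.resize(s[225:315,190:275],None,fx=3.3,fy=3.3,interpolation=cv2.INTER_CUBIC)
d=cv2.resize(s[150:220,270:335],None,fx=4,fy=4,interpolation=cv2.INTER_CUBIC)
o=np.zeros((600,800,3),np.uint8)
for im,x,y in((a,0,0),(b,400,0),(c,0,290),(d,400,290)):
    im=im[:600-y,:800-x];o[y:y+im.shape[0],x:x+im.shape[1]]=im
cv2.imwrite("pics/z.png",o)
for n,im in(("top",t),("side",s)):
    h=cv2.cvtColor(im,cv2.COLOR_BGR2HSV);m=((h[...,1]<60)&(h[...,2]>130)).astype(np.uint8)
    k,l,st,ce=cv2.connectedComponentsWithStats(m)
    for i in range(1,k):
        if st[i,4]>150:
            c=cv2.findContours((l==i).astype(np.uint8),0,1)[0][0]
            print(n,st[i],ce[i],cv2.minAreaRect(c))
E
```

```text
top [   0    0   62   55 1813] [37.77440706 18.31439603] ((30.5, 27.0), (54.0, 61.0), 90.0)
top [  131     0   232   127 19321] [237.55390508  49.56218622] ((246.5, 63.0), (126.0, 231.0), 90.0)
top [270  12  33  22 273] [286.22344322  21.47619048] ((286.20001220703125, 21.599998474121094), (31.304948806762695, 13.416407585144043), 26.56505012512207)
top [   0   57   70  224 7210] [ 23.54327323 182.1998613 ] ((27.729219436645508, 166.90675354003906), (224.08131408691406, 68.49956512451172), 84.5596694946289)
top [  33   61   53   58 1319] [62.03563306 92.57922669] ((57.988685607910156, 92.73756408691406), (50.98859405517578, 44.59820556640625), 47.72631072998047)
top [ 396  115  107   74 6837] [448.63317244 151.36814392] ((449.1050109863281, 151.1533966064453), (69.40528106689453, 103.04821014404297), 87.20729064941406)
top [156 136  27  27 542] [168.74723247 148.44095941] ((169.25001525878906, 148.75001525878906), (26.870054244995117, 24.748737335205078), 45.0)
top [213 137  28  27 610] [226.66885246 150.1       ] ((226.5, 150.0), (26.0, 27.0), 90.0)
top [140 218  51  23 721] [165.11
[... 2071 characters left out ...]
9.4273681640625), (34.303497314453125, 74.1235580444336), 44.432735443115234)
side [ 449  265   63  119 4046] [479.90212556 335.37073653] ((492.1543884277344, 325.1020812988281), (67.8299331665039, 106.84416961669922), 15.819192886352539)
side [400 295  30  19 310] [413.9483871  303.71935484] ((414.4326171875, 302.7921447753906), (22.365957260131836, 21.305959701538086), 57.9946174621582)
side [291 336  47  48 790] [312.58101266 368.84810127] ((319.5224914550781, 368.2640380859375), (34.66192626953125, 55.22588348388672), 32.0053825378418)
side [427 336  31  48 427] [440.3911007 358.1381733] ((440.8390197753906, 359.34588623046875), (53.13229751586914, 18.124568939208984), 65.55604553222656)
```

View pics/z.png

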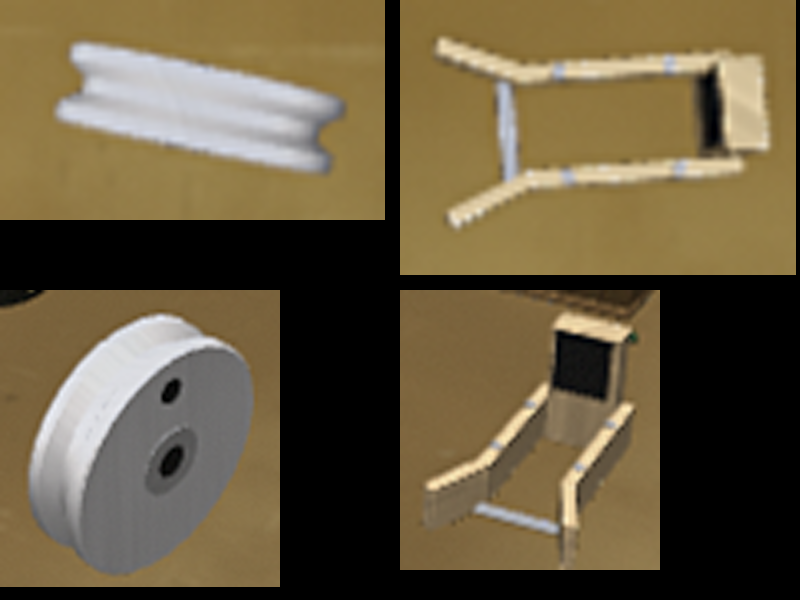

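The zoom shows the pulley's rim corners, the hub and hole in the side view, the wall tops and the sill at about (291.5,219) in the top view. The dock is turned about 4° one way and the pulley about 12° the other way.

```bash
cat > h.py <<'E'
import cv2,numpy as np
from plant import r
def ray(n,uv):
    p=r.camera_params(n);R=cv2.Rodrigues(np.array(p["rvec"]))[0]
    return -R.T@np.ravel(p["tvec"]),R.T@np.linalg.inv(p["mtx"])@[uv[0],uv[1],1]
def onz(n,uv,z):
    c,d=ray(n,uv);return c+d*(z-c[2])/d[2]
E
python3 - <<'E'
from h import *
Z=lambda X,Y,f,ox,oy:((X+.5)/f-.5+ox,(Y+.5)/f-.5+oy)
P=lambda X,Y,z:onz("top",Z(X,Y,5.5,130,210),z)
D=lambda X,Y,z:onz("top",Z(X-400,Y,5.5,272,195),z)
f1,f2=P(343,108,.051),P(326,168,.051);b1,b2=P(75,45,.079),P(60,112,.079)
print("pulley corners",f1,f2,b1,b2,"centre",(f1+f2+b1+b2)/4)
h=(f1+f2-b1-b2)[:2];h/=np.linalg.norm(h);print("heading",h,np.degrees(np.arctan2(h[1],h[0])))
l1,l2=D(522,75,.03),D(720,62,.03);r1,r2=D(530,180,.03),D(740,163,.03)
g=((l2-l1)/np.linalg.norm(l2-l1)+(r2-r1)/np.linalg.norm(r2-r1))[:2];g/=np.linalg.norm(g)
print("dock",l1,l2,r1,r2,"dir",g,np.degrees(np.arctan2(g[1],g[0])))
s=D(507,132,.002);ss=onz("side",Z(517-400,517-290,4,270,150),.002);print("sill top/side",s,ss)
seat=s[:2]+.0245*g;print("seat",seat)
# stop top-face front edge corners z=.08
print("stop",D(722,60,.08),D(722,148,.08))
# side hub on plane of the face seen
c=(f1+f2+b1+b2)/4;c[2]=.065
nx=np.array([h[1],-h[0],0]); nx*=np.sign(nx@(ray("side",(240,270))[0]-c))
for uv in(Z(171,460-290,3.3,190,225),Z(171,390-290,3.3,190,225)):
    o,d=ray("side",uv);q=o+d*((c+.018*nx-o)@nx)/(d@nx);print("hub/hole minus face off",q-.018*nx)
L=g@(seat-c[:2]);n=np.array([-g[1],g[0]]);print("dist to seat",L,"lateral off pulley from dock line",n@(c[:2]-seat))
E
```

```text
pulley corners [0.5025239  0.16872189 0.051     ] [0.47400037 0.17608512 0.051     ] [0.5299359  0.29065511 0.079     ] [0.49870411 0.29627562 0.079     ] centre [0.50129107 0.23293443 0.065     ]
heading [-0.21042491 -0.97761002] -102.14725424869697
dock [ 0.56134329 -0.10230188  0.03      ] [ 0.56819251 -0.2001413   0.03      ] [ 0.50977586 -0.10563191  0.03      ] [ 0.51847119 -0.20874427  0.03      ] dir [ 0.07693403 -0.99703619] -85.5876449115728
sill top/side [ 0.53545095 -0.09742755  0.002     ] [ 0.53704393 -0.09848886  0.002     ]
seat [ 0.53733583 -0.12185494]
stop [ 0.56358856 -0.1913252   0.08      ] [ 0.52214487 -0.1903073   0.08      ]
hub/hole minus face off [0.50132509 0.23309252 0.0661316 ]
hub/hole minus face off [0.50132828 0.23310733 0.11114492]
dist to seat 0.35651090968221716 lateral off pulley from dock line -0.008642557385384504
```

```bash
cat > plan.py <<'E'
import numpy as np
from scipy.interpolate import CubicHermiteSpline
R,RHO=.065,.050
SEAT=np.array([.5375,-.1225]);PSI=np.radians(-85.6);G=np.array([np.cos(PSI),np.sin(PSI)]);N=np.array([-G[1],G[0]])
def path(c,psi,straight=-.09):
    """pulley centre c, heading psi deg -> dense s, X (along dock), Y (lateral), slope"""
    d=np.array(c[:2])-SEAT;X0,Y0=d@G,d@N;m=np.tan(np.radians(psi)-PSI)
    X=np.linspace(X0,.02,4000)
    if X0<straight:
        f=CubicHermiteSpline([X0,straight],[Y0,0],[m,0]);Y=np.where(X<straight,f(np.minimum(X,straight)),0);D=np.where(X<straight,f(np.minimum(X,straight),1),0)
    else: Y,D=0*X,0*X
    s=np.concatenate([[0],np.cumsum(np.hypot(np.diff(X),np.diff(Y)))]);return s,X,Y,D
def grasp(P,s,th):
    X,Y,D=(np.interp(s,P[0],q) for q in P[1:])
    psi=PSI+np.arctan(D);zc=max(R,np.sqrt(max(0,.069**2-(X+.0245)**2)))
    h=np.array([np.cos(psi),np.sin(psi)]);c=SEAT+X*G+Y*N
    return np.r_[c+RHO*np.sin(th)*h,zc+RHO*np.cos(th),psi],X
def rel(a,b):
    """row taking tool-down pose a to b: mm in tool axes, wz rad"""
    d=(b-a)[:3]*1e3;y=a[3];u=np.array([np.cos(y),np.sin(y)])
    return [round(float(v),1) for v in(d[:2]@u,d[:2]@[u[1],-u[0]],-d[2])]+[0,0,round(float(-((b[3]-y+np.pi)%(2*np.pi)-np.pi)),3)]
def stroke(P,s0,L,n=18):
    t=np.linspace(0,1,n+1);e=t*t*(3-2*t);g=[grasp(P,s0+L*k,(L*k-L/2)/R)[0] for k in e]
    print("start",g[0].round(4),"X end",grasp(P,s0+L,0)[1])
    print("["+",".join(str(rel(g[0],q)).replace(" ","") for q in g[1:])+"]");return g
def here(st): return np.r_[st["tcp_pos"],np.radians(st["eef_rot"][2])]
E
python3 - <<'E'
from plan import *;from plant import r
P=path((.5013,.2330),-102.1)
print("total s to seat",np.interp(0,P[1],P[0]),"Y min",P[2].min(),"slope max",P[3].max())
g=stroke(P,0,.09)
a=np.array([.164,-.655,.246,np.radians(-165.92)]);w=np.array([.45,-.25,.246,np.radians(-130)]);b=g[0].copy();b[2]=.246
print(rel(a,w),rel(a,b),rel(a,g[0]))
E
```

```text
total s to seat 0.35921296022290516 Y min -0.01862807671153464 slope max 0.14374580729050151
start [ 0.508   0.2642  0.1035 -1.782 ] X end -0.26815153836234235
[[1.3,0.1,-0.4,0,0,-0.004],[5.0,0.4,-1.5,0,0,-0.014],[10.8,0.7,-3.1,0,0,-0.03],[18.6,1.0,-5.0,0,0,-0.051],[28.0,0.9,-6.9,0,0,-0.076],[38.9,0.5,-8.8,0,0,-0.103],[50.9,-0.5,-10.2,0,0,-0.132],[63.6,-2.2,-11.2,0,0,-0.162],[76.6,-4.4,-11.5,0,0,-0.191],[89.5,-7.2,-11.2,0,0,-0.218],[102.0,-10.3,-10.2,0,0,-0.244],[113.5,-13.6,-8.8,0,0,-0.266],[123.9,-17.0,-6.9,0,0,-0.286],[132.8,-20.1,-5.0,0,0,-0.302],[140.1,-22.7,-3.1,0,0,-0.315],[145.6,-24.8,-1.5,0,0,-0.324],[149.0,-26.2,-0.4,0,0,-0.33],[150.2,-26.6,-0.0,0,0,-0.332]]
[-375.9, 323.3, -0.0, 0, 0, -0.627] [-557.3, 807.9, -0.0, 0, 0, -1.114] [-557.3, 807.9, 142.5, 0, 0, -1.114]
```

```bash
python3 -m pendant '[[-20,17,0,0,0,-0.03],[-60,51,0,0,0,-0.1],[-105,90,0,0,0,-0.18],[-150,129,0,0,0,-0.25],[-195,168,0,0,0,-0.33],[-240,206,0,0,0,-0.4],[-285,246,0,0,0,-0.47],[-325,290,0,0,0,-0.54],[-360,330,0,0,0,-0.6],[-385,375,0,0,0,-0.67],[-405,425,0,0,0,-0.73],[-425,475,0,0,0,-0.79],[-445,525,0,0,0,-0.85],[-465,575,0,0,0,-0.91],[-485,625,0,0,0,-0.96],[-505,675,0,0,0,-1.01],[-525,725,0,0,0,-1.06],[-543,770,0,0,0,-1.09],[-554,798,0,0,0,-1.11],[-557.3,807.9,0,0,0,-1.114]]' 87 5
python3 - <<'E'
from plant import r;import cv2
print(r.get_state()["eef_rot"],r.get_state()["tcp_pos"],r.get_state()["joints"]);cv2.imwrite("pics/w1.png",r.capture("wrist")[:,:,::-1])
E
```

```text
time_s: 2.6
tcp_pos: [0.5081, 0.2658, 0.2449]
eef_rot: [180.0, -0.1, -102.0]
contact_force: [0.3, -0.8, -0.2]
gripper_width: 0.0868
gripper_force: 0.0
[ 1.79958907e+02 -5.62444254e-02 -1.02009566e+02] [0.50805621 0.26576686 0.24489384] [ 4.71529708e+01  1.10973350e+01 -1.24477953e+01 -7.03463693e-03
 -6.65242272e+01 -5.91597505e+01]
```

View pics/w1.png

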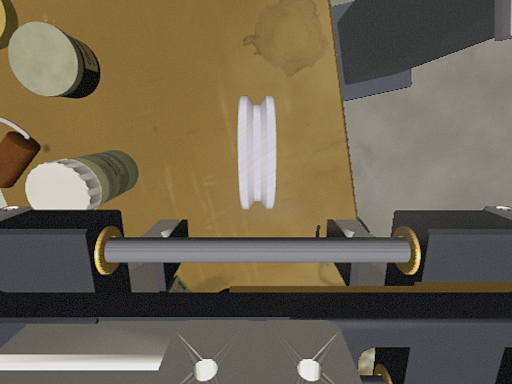

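The wrist view shows the pulley upright at u≈257 (238–276), centred between the fingers and aligned with the tool. I'll go down and pinch it.

```bash
python3 -m pendant '[[0,0,15,0,0,0],[0,0,40,0,0,0],[0,0,65,0,0,0],[0,0,90,0,0,0],[0,0,110,0,0,0],[0,0,125,0,0,0],[0,0,135,0,0,0],[0,0,140,0,0,0],[0,0,142,0,0,0],[0,0,142,0,0,0]]' 87 5 && python3 -m pendant '[[0,0,0,0,0,0],[0,0,0,0,0,0],[0,0,0,0,0,0],[0,0,0,0,0,0],[0,0,0,0,0,0],[0,0,0,0,0,0]]' 30 5
```

```text
time_s: 3.9
tcp_pos: [0.5083, 0.2647, 0.1039]
eef_rot: [-180.0, 0.0, -102.1]
contact_force: [-0.7, -0.3, -0.0]
gripper_width: 0.0871
gripper_force: 0.0
time_s: 4.65
tcp_pos: [0.5081, 0.2645, 0.1036]
eef_rot: [180.0, -0.0, -102.1]
contact_force: [-0.5, -0.4, 0.3]
gripper_width: 0.0364
gripper_force: 5.0
```

Gripped with almost no side force. First stroke, in the rounded planned rows.

```bash
python3 -m pendant '[[1.3,0.1,-0.4,0,0,-0.004],[5,0.4,-1.5,0,0,-0.014],[10.8,0.7,-3.1,0,0,-0.03],[18.6,1,-5,0,0,-0.051],[28,0.9,-6.9,0,0,-0.076],[38.9,0.5,-8.8,0,0,-0.103],[50.9,-0.5,-10.2,0,0,-0.132],[63.6,-2.2,-11.2,0,0,-0.162],[76.6,-4.4,-11.5,0,0,-0.191],[89.5,-7.2,-11.2,0,0,-0.218],[102,-10.3,-10.2,0,0,-0.244],[113.5,-13.6,-8.8,0,0,-0.266],[123.9,-17,-6.9,0,0,-0.286],[132.8,-20.1,-5,0,0,-0.302],[140.1,-22.7,-3.1,0,0,-0.315],[145.6,-24.8,-1.5,0,0,-0.324],[149,-26.2,-0.4,0,0,-0.33],[150.2,-26.6,0,0,0,-0.332],[150.2,-26.6,0,0,0,-0.332]]' - 5
python3 - <<'E'
from h import *
s,t=r.capture("side"),r.capture("top")
o=np.zeros((550,800,3),np.uint8)
o[:,:420]=cv2.resize(s[170:315,190:300],(420,550),interpolation=2);o[:300,420:]=cv2.resize(t[190:270,150:250],(380,300),interpolation=2)
cv2.imwrite("pics/a1.png",o[:,:,::-1])
E
```

```text
time_s: 7.02
tcp_pos: [0.5027, 0.112, 0.1035]
eef_rot: [180.0, -0.0, -83.1]
contact_force: [0.3, -1.7, 1.2]
gripper_width: 0.036
gripper_force: 5.0
```

View pics/a1.png

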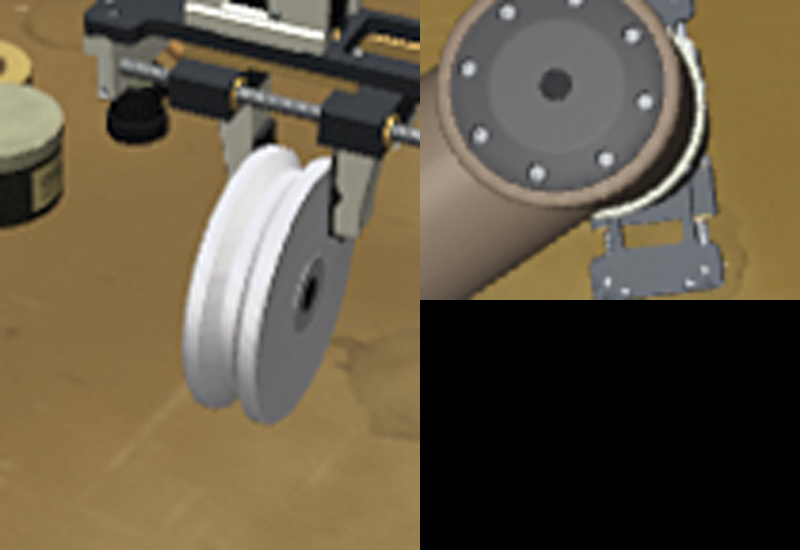

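The pulley is upright on its rim with the hub at about (270.7,247.2). The hole has turned under the finger, so it really rolled. I'll check the centre from the hub and work out stroke 2.

```bash
python3 - <<'E'
from h import *;from plan import *
R_=np.radians(-83.1);h=np.array([np.cos(R_),np.sin(R_),0]);n=np.array([-1*abs(h[1]),-h[0],0]) 
tcp=np.array([.5027,.112,.1035]);e=.05*np.sin(.692);c=tcp-e*h;c[2]=.065
print("exp centre",c)
o,d=ray("side",(270.7,247.2));q=o+d*((c+.018*n-o)@n)/(d@n);print("hub->centre",q-.018*n)
P=path((.5013,.2330),-102.1)
g=stroke(P,.09,.09);stroke(P,.18,.09);stroke(P,.27,.0897,19)
e1=grasp(P,.09,.045/.065)[0];print("back",rel(e1,g[0]))
E
```

```text
exp centre [0.49886716 0.14367285 0.065     ]
hub->centre [0.49887914 0.14357384 0.06469586]
start [ 0.4949  0.1751  0.1035 -1.45  ] X end -0.17876569610315768
[[1.3,0.1,-0.4,0,0,-0.002],[5.0,0.2,-1.5,0,0,-0.007],[10.8,0.4,-3.1,0,0,-0.016],[18.5,0.5,-5.0,0,0,-0.026],[28.0,0.4,-6.9,0,0,-0.037],[38.9,0.2,-8.8,0,0,-0.049],[50.9,-0.3,-10.2,0,0,-0.06],[63.7,-1.1,-11.2,0,0,-0.07],[76.9,-2.0,-11.5,0,0,-0.079],[90.0,-3.1,-11.2,0,0,-0.086],[102.8,-4.3,-10.2,0,0,-0.092],[114.7,-5.5,-8.8,0,0,-0.096],[125.6,-6.6,-6.9,0,0,-0.098],[135.0,-7.5,-5.0,0,0,-0.099],[142.7,-8.3,-3.1,0,0,-0.099],[148.5,-8.9,-1.5,0,0,-0.098],[152.2,-9.2,-0.4,0,0,-0.098],[153.4,-9.3,-0.0,0,0,-0.098]]
start [ 0.5088  0.0863  0.1035 -1.3523] X end -0.08921296022290515
[[1.3,-0.0,-0.4,0,0,0.0],[4.9,-0.0,-1.5,0,0,0.001],[10.8,-0.1,-3.1,0,0,0.002],[18.5,-0.1,-5.0,0,0,0.005],[28.0,-0.1,-6.9,0,0,0.008],[38.9,-0.1,-8.8,0,0,0.014],[50.9,0.0,-10.2,0,0,0.021],[63.7,0.3,-11.2,0,0,0.03],[76.9,0.7,-11.5,0,0,0.041],[90.1,1.4,-11.2,0,0,0.054],[102.9,2.3,-10.2,0,0,0.068],[114.8,3.4,-8.8,0,0,0.083],[125.7,4.6,-6.9,0,0,0.098],[135.0,5.9,-5.0,0,0,0.112],[142.7,7.2,-3.1,0,0,0.125],[148.4,8.2,-1.5,0,0,0.135],[152.0,8.9,-0.4,0,0,0.142],[153.3,9.1,-0.0,0,0,0.142]]
start [ 0.5282 -0.0018  0.1036 -1.494 ] X end 0.00048703977709485535
[[1.1,-0.0,-0.3,0,0,-0.0],[4.4,-0.0,-1.3,0,0,-0.0],[9.7,0.0,-2.8,0,0,-0.0],[16.7,0.0,-4.5,0,0,-0.0],[25.3,0.0,-6.4,0,0,-0.0],[35.2,-0.0,-8.2,0,0,-0.0],[46.2,0.0,-9.7,0,0,-0.0],[58.1,-0.0,-10.8,0,0,-0.0],[70.4,-0.0,-11.4,0,0,-0.0],[82.9,0.0,-13.4,0,0,-0.0],[95.3,0.0,-14.1,0,0,-0.0],[107.1,0.0,-13.6,0,0,-0.0],[118.1,0.0,-12.1,0,0,-0.0],[128.1,-0.0,-9.7,0,0,-0.0],[136.6,-0.0,-6.9,0,0,-0.0],[143.7,-0.0,-4.1,0,0,-0.0],[148.9,0.0,-1.6,0,0,-0.0],[152.2,0.0,-0.3,0,0,-0.0],[153.4,-0.0,-0.0,0,0,-0.0]]
back [-63.8, 0.0, -0.0, 0, 0, -0.0]
```

```bash
python3 -m pendant '[[0,0,0,0,0,0],[0,0,0,0,0,0],[0,0,0,0,0,0],[0,0,0,0,0,0],[0,0,0,0,0,0]]' 80 5; python3 -c "
from plant import r;import cv2;cv2.imwrite('pics/w2.png',r.capture('wrist')[:,:,::-1])"
```

```text
time_s: 7.75
tcp_pos: [0.5027, 0.1121, 0.1036]
eef_rot: [-180.0, 0.0, -83.1]
contact_force: [0.3, -1.0, -0.3]
gripper_width: 0.0782
gripper_force: 0.0
```

View pics/w2.png

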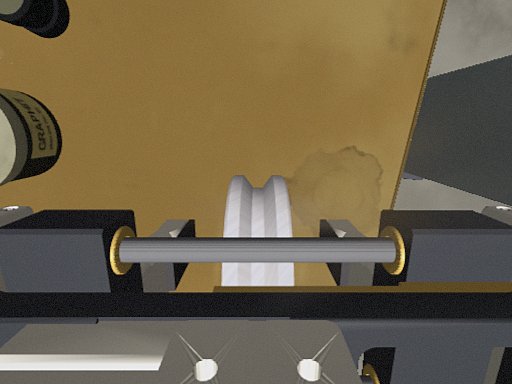

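The wrist view shows the pulley standing free, centred at u≈258 and aligned. The hub puts its centre within 0.3 mm of the plan. Next: move back, regrip, stroke 2.

```bash
python3 -m pendant '[[-4,0,0,0,0,0],[-14,0,0,0,0,0],[-28,0,0,0,0,0],[-42,0,0,0,0,0],[-54,0,0,0,0,0],[-61,0,0,0,0,0],[-63.8,0,0,0,0,0],[-63.8,0,0,0,0,0]]' 80 5 && python3 -m pendant '[[0,0,0,0,0,0],[0,0,0,0,0,0],[0,0,0,0,0,0],[0,0,0,0,0,0],[0,0,0,0,0,0],[0,0,0,0,0,0]]' 30 5 && python3 -m pendant '[[1.3,0.1,-0.4,0,0,-0.002],[5,0.2,-1.5,0,0,-0.007],[10.8,0.4,-3.1,0,0,-0.016],[18.5,0.5,-5,0,0,-0.026],[28,0.4,-6.9,0,0,-0.037],[38.9,0.2,-8.8,0,0,-0.049],[50.9,-0.3,-10.2,0,0,-0.06],[63.7,-1.1,-11.2,0,0,-0.07],[76.9,-2,-11.5,0,0,-0.079],[90,-3.1,-11.2,0,0,-0.086],[102.8,-4.3,-10.2,0,0,-0.092],[114.7,-5.5,-8.8,0,0,-0.096],[125.6,-6.6,-6.9,0,0,-0.098],[135,-7.5,-5,0,0,-0.099],[142.7,-8.3,-3.1,0,0,-0.099],[148.5,-8.9,-1.5,0,0,-0.098],[152.2,-9.2,-0.4,0,0,-0.098],[153.4,-9.3,0,0,0,-0.098],[153.4,-9.3,0,0,0,-0.098]]' - 5 && python3 -m pendant '[[0,0,0,0,0,0],[0,0,0,0,0,0],[0,0,0,0,0,0],[0,0,0,0,0,0],[0,0,0,0,0,0]]' 80 5
python3 -c "
from plant import r;import cv2,numpy as np
a,b=r.capture('side')[130:260,210:340],r.capture('wrist')[100:300,150:400]
o=np.zeros((500,800,3),np.uint8);o[:,:450]=cv2.resize(a,(450,500),interpolation=2);o[:280,450:]=cv2.resize(b,(350,280));cv2.imwrite('pics/a2.png',o[:,:,::-1])"
```

```text
time_s: 8.8
tcp_pos: [0.495, 0.1754, 0.1035]
eef_rot: [180.0, -0.0, -83.1]
contact_force: [-0.7, 0.3, -0.3]
gripper_width: 0.08
gripper_force: 0.0
time_s: 9.55
tcp_pos: [0.495, 0.1754, 0.1036]
eef_rot: [180.0, -0.0, -83.1]
contact_force: [-0.4, 0.1, 0.3]
gripper_width: 0.036
gripper_force: 5.0
time_s: 11.92
tcp_pos: [0.5228, 0.0242, 0.1035]
eef_rot: [180.0, -0.0, -77.4]
contact_force: [0.8, -0.9, -0.9]
gripper_width: 0.0364
gripper_force: 5.0
time_s: 12.55
tcp_pos: [0.5228, 0.0243, 0.1036]
eef_rot: [180.0, -0.0, -77.5]
contact_force: [-0.3, -0.6, 0.3]
gripper_width: 0.0781
gripper_force: 0.0
```

View pics/a2.png

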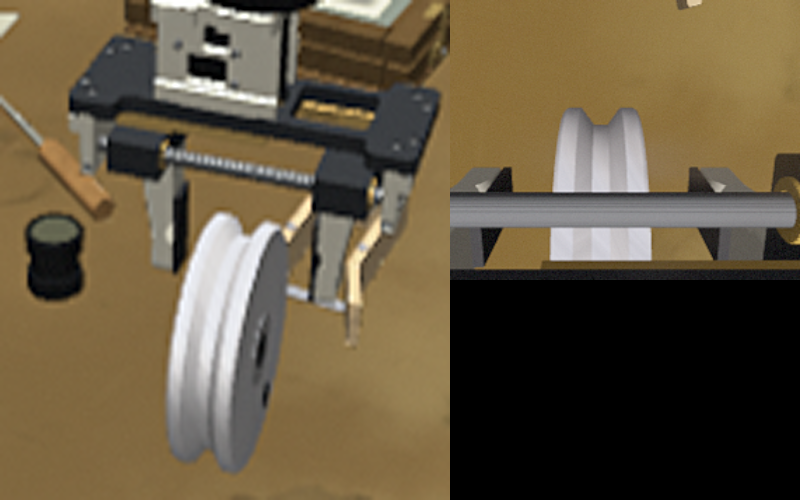

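The pulley is upright and free on its rim, with the hub at zoom (262,340) and the hole now near the bottom at (267,395). That fits about 160° of roll. The sill and flares lie straight ahead, so on to stroke 3.

```bash
python3 -m pendant '[[-4,0,0,0,0,0],[-14,0,0,0,0,0],[-28,0,0,0,0,0],[-42,0,0,0,0,0],[-54,0,0,0,0,0],[-61,0,0,0,0,0],[-63.8,0,0,0,0,0],[-63.8,0,0,0,0,0]]' 80 5 && python3 -m pendant '[[0,0,0,0,0,0],[0,0,0,0,0,0],[0,0,0,0,0,0],[0,0,0,0,0,0],[0,0,0,0,0,0],[0,0,0,0,0,0]]' 30 5 && python3 -m pendant '[[1.3,0,-0.4,0,0,0],[4.9,0,-1.5,0,0,0.001],[10.8,-0.1,-3.1,0,0,0.002],[18.5,-0.1,-5,0,0,0.005],[28,-0.1,-6.9,0,0,0.008],[38.9,-0.1,-8.8,0,0,0.014],[50.9,0,-10.2,0,0,0.021],[63.7,0.3,-11.2,0,0,0.03],[76.9,0.7,-11.5,0,0,0.041],[90.1,1.4,-11.2,0,0,0.054],[102.9,2.3,-10.2,0,0,0.068],[114.8,3.4,-8.8,0,0,0.083],[125.7,4.6,-6.9,0,0,0.098],[135,5.9,-5,0,0,0.112],[142.7,7.2,-3.1,0,0,0.125],[148.4,8.2,-1.5,0,0,0.135],[152,8.9,-0.4,0,0,0.142],[153.3,9.1,0,0,0,0.142],[153.3,9.1,0,0,0,0.142]]' - 5 && python3 -m pendant '[[0,0,0,0,0,0],[0,0,0,0,0,0],[0,0,0,0,0,0],[0,0,0,0,0,0],[0,0,0,0,0,0]]' 80 5
python3 -c "
from plant import r;import cv2,numpy as np
a,b=r.capture('side')[120:240,230:350],r.capture('wrist')[50:300,130:400]
o=np.zeros((500,800,3),np.uint8);o[:,:450]=cv2.resize(a,(450,500),interpolation=2);o[:324,450:]=cv2.resize(b,(350,324));cv2.imwrite('pics/a3.png',o[:,:,::-1])"
```

```text
time_s: 13.65
tcp_pos: [0.5089, 0.0866, 0.1036]
eef_rot: [180.0, -0.0, -77.4]
contact_force: [0.2, -0.3, 0.5]
gripper_width: 0.08
gripper_force: 0.0
time_s: 14.4
tcp_pos: [0.5089, 0.0865, 0.1035]
eef_rot: [180.0, -0.0, -77.5]
contact_force: [0.3, 0.4, -0.0]
gripper_width: 0.036
gripper_force: 5.0
time_s: 16.77
tcp_pos: [0.5333, -0.0651, 0.1035]
eef_rot: [180.0, -0.0, -85.6]
contact_force: [0.2, -0.6, -1.6]
gripper_width: 0.0361
gripper_force: 5.0
time_s: 17.4
tcp_pos: [0.5334, -0.0651, 0.1036]
eef_rot: [-180.0, -0.0, -85.6]
contact_force: [-0.1, -0.5, 1.8]
gripper_width: 0.0775
gripper_force: 0.0
```

View pics/a3.png

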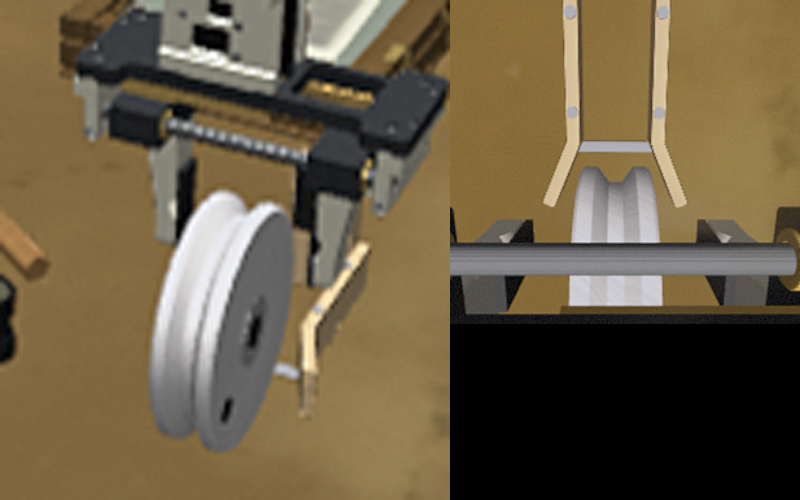

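The pulley is upright at the flare mouth with the hole at zoom (227,410). In the wrist view its centre (u≈616) lines up with the channel centre (581–652). Final stroke over the sill, with a slightly firmer grip.

```bash
python3 -m pendant '[[-4,0,0,0,0,0],[-14,0,0,0,0,0],[-28,0,0,0,0,0],[-42,0,0,0,0,0],[-54,0,0,0,0,0],[-61,0,0,0,0,0],[-63.6,0,0,0,0,0],[-63.6,0,0,0,0,0]]' 80 5 && python3 -m pendant '[[0,0,0,0,0,0],[0,0,0,0,0,0],[0,0,0,0,0,0],[0,0,0,0,0,0],[0,0,0,0,0,0],[0,0,0,0,0,0]]' 30 7 && python3 -m pendant '[[1.1,0,-0.3,0,0,0],[4.4,0,-1.3,0,0,0],[9.7,0,-2.8,0,0,0],[16.7,0,-4.5,0,0,0],[25.3,0,-6.4,0,0,0],[35.2,0,-8.2,0,0,0],[46.2,0,-9.7,0,0,0],[58.1,0,-10.8,0,0,0],[70.4,0,-11.4,0,0,0],[82.9,0,-13.4,0,0,0],[95.3,0,-14.1,0,0,0],[107.1,0,-13.6,0,0,0],[118.1,0,-12.1,0,0,0],[128.1,0,-9.7,0,0,0],[136.6,0,-6.9,0,0,0],[143.7,0,-4.1,0,0,0],[148.9,0,-1.6,0,0,0],[152.2,0,-0.3,0,0,0],[153.4,0,0,0,0,0],[153.4,0,0,0,0,0]]' - 7
python3 -c "
from plant import r;import cv2,numpy as np
a,b=r.capture('side')[120:240,240:360],r.capture('top')[180:260,260:360]
o=np.zeros((500,800,3),np.uint8);o[:,:450]=cv2.resize(a,(450,500),interpolation=2);o[:280,450:]=cv2.resize(b,(350,280));cv2.imwrite('pics/a4.png',o[:,:,::-1])"
```

```text
time_s: 18.5
tcp_pos: [0.5284, -0.0016, 0.1035]
eef_rot: [180.0, -0.0, -85.6]
contact_force: [-0.5, -0.4, -0.1]
gripper_width: 0.0798
gripper_force: 0.0
time_s: 19.25
tcp_pos: [0.5284, -0.0017, 0.1036]
eef_rot: [180.0, -0.0, -85.6]
contact_force: [-0.3, -0.9, 1.2]
gripper_width: 0.036
gripper_force: 7.0
time_s: 21.75
tcp_pos: [0.5403, -0.1545, 0.1033]
eef_rot: [180.0, 0.0, -85.6]
contact_force: [-0.3, -0.8, -3.5]
gripper_width: 0.0356
gripper_force: 7.0
```

View pics/a4.png

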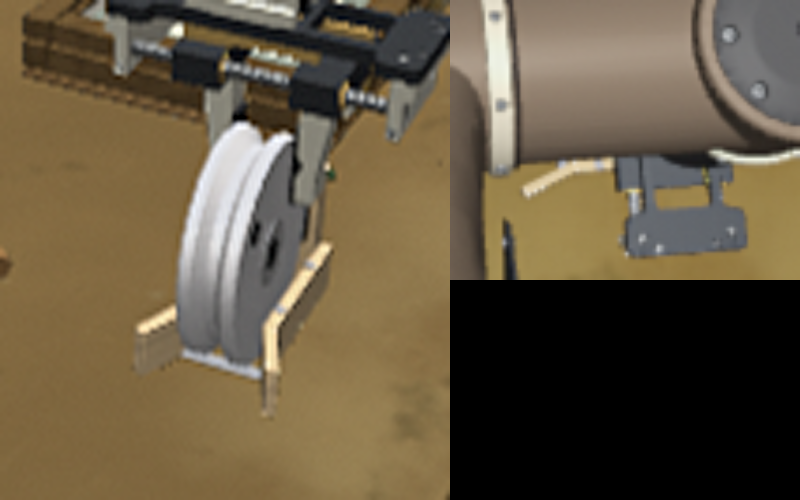

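The pulley sits between the dock walls with the sill visible behind it, the hub at about (312,180.5), and the hole up and behind. I'll release and withdraw upwards, then measure.

```bash
python3 -m pendant '[[0,0,0,0,0,0],[0,0,0,0,0,0],[0,0,0,0,0,0],[0,0,0,0,0,0],[0,0,0,0,0,0],[0,0,0,0,0,0]]' 80 5 && python3 -m pendant '[[0,0,-4,0,0,0],[0,0,-14,0,0,0],[0,0,-30,0,0,0],[0,0,-50,0,0,0],[0,0,-75,0,0,0],[0,0,-100,0,0,0],[0,0,-120,0,0,0],[0,0,-134,0,0,0],[0,0,-140,0,0,0],[0,0,-140,0,0,0]]'
python3 -c "
from plant import r;import cv2,numpy as np
print(r.get_state()['tcp_pos'],r.get_state()['eef_rot'])
a,b=r.capture('side'),r.capture('wrist')
cv2.imwrite('pics/s5.png',a[:,:,::-1]);cv2.imwrite('pics/w5.png',b[:,:,::-1])
a,b=a[130:230,250:350],b[20:300,130:400]
o=np.zeros((500,800,3),np.uint8);o[:450,:450]=cv2.resize(a,(450,450),interpolation=2);o[:363,450:]=cv2.resize(b,(350,363));cv2.imwrite('pics/a5.png',o[:,:,::-1])"
```

```text
time_s: 22.6
tcp_pos: [0.5402, -0.1546, 0.1036]
eef_rot: [180.0, -0.0, -85.6]
contact_force: [-0.6, -0.4, 0.3]
gripper_width: 0.0797
gripper_force: 0.0
time_s: 23.85
tcp_pos: [0.5402, -0.1546, 0.2437]
eef_rot: [-180.0, 0.0, -85.6]
contact_force: [-0.3, -0.4, -0.7]
gripper_width: 0.0798
gripper_force: 0.0
[ 0.54020999 -0.15455742  0.24367408] [-1.79985456e+02  7.47629971e-03 -8.55927053e+01]
```

View pics/a5.png

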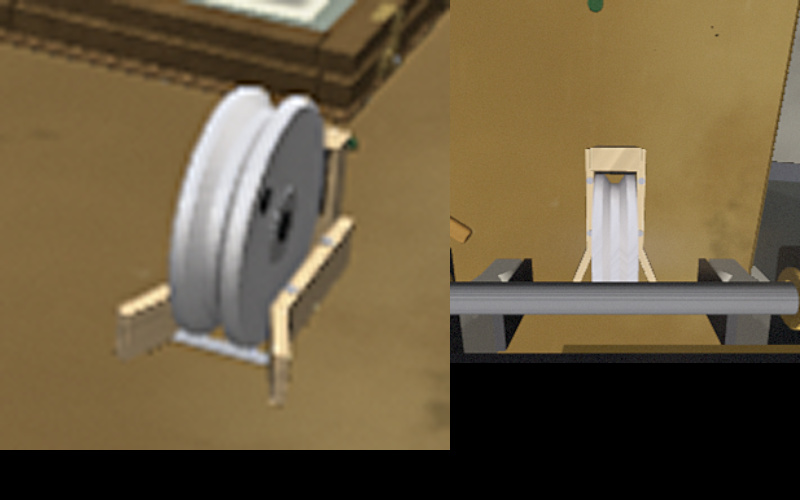

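The pulley is upright between the walls, close to the stop and past the sill, with the hub at about (313,178). I'll get its position from the hub ray to confirm it is parked.

```bash
python3 - <<'E'
from h import *;from plan import SEAT,G,N
im=cv2.imread("pics/s5.png",0)[165:195,300:325]
m=(im<55).astype(np.uint8);k,l,st,ce=cv2.connectedComponentsWithStats(m)
n=np.r_[-N,0];c=np.r_[SEAT,.065]
for i in range(1,k):
    uv=ce[i]+[300,165];o,d=ray("side",uv);q=o+d*((c+.018*n-o)@n)/(d@n)-c
    if st[i,4]>4:print(st[i,4],uv.round(1),"along mm",1e3*(q[:2]@G),"dz",1e3*q[2])
E
```

```text
9 [308.4 174.3] along mm -32.72328044432411 dz 31.270531998848828
14 [312.9 179.7] along mm 2.3219005392140715 dz 0.10605069460850602
```

```bash
python3 -c "
from plant import r
print(r.close_job())"
```

```text
the job is handed in; nothing more can be done
None
```

The pulley was rolled on its rim over the sill in four strokes and let go; the last measurement shows it upright and down in the dock between sill and stop, and the job is handed in at about 24 s.

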